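# Sweep the finished caps off the marking plate

## Task

Clear the laser-marking plate: with the closed fingers, push the three finished round caps over the plate's side edge so that they all drop into the plain tray, the one without compartments. Only push them, never pick them up, and leave the square blanks and the upright standoffs where they stand.

Things in the scene. Friction and masses are not known exactly. Their poses are not given: they have to be found in the camera images.
- deck: The marking station's unloading plate: a fixed flat dark steel block 250 mm (its x) by 260 mm (its y) and 40 mm high, with small flush black holes and no rim. Origin: centre of its underside, on the table; z up. Its two y sides each have a tray against them.
- tray_plain: The plain tray: a fixed grey open tray WITHOUT dividers, 250 mm (its x, along the plate's side) by 100 mm (its y), 34 mm high, walls and floor 3 mm. It stands on the table 1 mm from one of the plate's y sides (left or right, it varies), its rim 6 mm below the plate's top. Origin: centre of its underside; axes parallel to the plate's.
- tray_split: The compartment tray: same size and colour, but with three cross walls that make four compartments. It stands fixed against the other y side of the plate. Origin: centre of its underside.
- cap1_center (a point): Centre (half-way up) of a finished round steel cap: a flat disc 30 mm across and 12 mm thick with a thin engraved ring on top, about 60 g, lying loose on the plate. The three caps lie in different lanes along the plate's y, about 85 mm apart in x; straight along y, each lane is free of other things to about 22 mm either side of its cap's centre. z up.
- cap2_center (a point): Centre (half-way up) of a finished round steel cap: a flat disc 30 mm across and 12 mm thick with a thin engraved ring on top, about 60 g, lying loose on the plate. The three caps lie in different lanes along the plate's y, about 85 mm apart in x; straight along y, each lane is free of other things to about 22 mm either side of its cap's centre. z up.
- cap3_center (a point): Centre (half-way up) of a finished round steel cap: a flat disc 30 mm across and 12 mm thick with a thin engraved ring on top, about 60 g, lying loose on the plate. The three caps lie in different lanes along the plate's y, about 85 mm apart in x; straight along y, each lane is free of other things to about 22 mm either side of its cap's centre. z up.
- blank1: A square unmarked steel blank, 22 by 22 mm and 12 mm thick, lying loose on the plate between the caps' lanes. To be left alone. Origin: centre of its underside; sides along x and y; z up.
- blank2: A square unmarked steel blank, 22 by 22 mm and 12 mm thick, lying loose on the plate between the caps' lanes. To be left alone. Origin: centre of its underside; sides along x and y; z up.
- standoff1: A round steel standoff with a thin stud on top, standing upright and loose on the plate between the caps' lanes: 16 mm across, 32 mm high plus an 8 mm stud. To be left standing. Origin: centre of its underside; z up.
- standoff2: A round steel standoff with a thin stud on top, standing upright and loose on the plate between the caps' lanes: 16 mm across, 32 mm high plus an 8 mm stud. To be left standing. Origin: centre of its underside; z up.

How it is judged:
At the end, for the whole second after the job is handed in: All three round caps lie at rest (under 0.03 m/s) inside the plain tray, their centres within its walls and below its rim (34 mm above the table); each square blank and standoff is upright (within 0.2 rad) and within 15 mm of where it started (x of cap1_center in the frame of tray_plain between -0.123 and 0.123 m and y of cap1_center in the frame of tray_plain between -0.048 and 0.048 m and height (world z) of each of cap1_center, cap2_center, cap3_center below 0.034 m and linear speed of each of cap1, cap2, cap3 below 0.03 m/s and x of cap2_center in the frame of tray_plain between -0.123 and 0.123 m and y of cap2_center in the frame of tray_plain between -0.048 and 0.048 m and x of cap3_center in the frame of tray_plain between -0.123 and 0.123 m and y of cap3_center in the frame of tray_plain between -0.048 and 0.048 m and distance of each of blank1, blank2, standoff1, standoff2 from where it was at the start of the episode below 0.015 m and angle between each of blank1, blank2, standoff1, standoff2's own z axis and vertical below 0.2 rad); the robot touches nothing.
It fails at once if a cap is lifted (its centre rises over 24 mm above where it lies on the plate) (height (world z) of any of cap1_center, cap2_center, cap3_center above 0.07 m).
It fails at once if a square blank or standoff is pushed more than 15 mm or knocked over (distance of any of blank1, blank2, standoff1, standoff2 from where it was at the start of the episode above 0.015 m or angle between any of blank1, blank2, standoff1, standoff2's own z axis and vertical above 0.5 rad).
It also fails if it takes over 64 s, if anything falls off the work surface, if the arm or the gripper's body presses on something with over 40 N, if the wrist force passes 120 N, or if a joint passes its speed limit or range.

## Robot

A 6-joint arm with a two-finger parallel gripper is mounted at the origin on the work surface. World frame = base frame: x ahead of the robot, y to its left, z up, the work surface at z = 0. Lengths are in m, angles in rad, forces in N, time in s.
With the tool pointing down it reaches from about 0.3 to 0.85 m from the base axis. Payload 4.2 kg.
Tool frame: the origin (TCP) lies at the very end of the fingers, on their centre line; the grasp point (between the pads) lies 19 mm behind it (tcp_to_grasp is the distance from the TCP to the grasp point, in m); z points along the fingers, y is the direction in which the jaws open and shut (so a half turn about z gives the same grasp; the last joint's range is limited). The gripper opens to 91 mm and grips with 3 to 60 N. Pads are 32 mm wide; open, the fingers measure 118 mm over their backs; the gripper's body (76 mm by 178 mm) begins 60 mm behind the grasp point.
Start: joints at [-1.153, 0.32, 1.565, -0, 1.257, -0.02], TCP at [0.244, -0.521, 0.214] pointing down, gripper open.
Joint ranges: [-3.11, 3.11], [-0.84, 2.01], [0.21, 2.61], [-1.34, 4.49], [0.05, 2.63], [-2.56, 2.56]. Speed limits (rad/s): [2.57, 2.57, 3.14, 3.14, 3.14, 3.14].

## Interface

Orientations are given as [roll, pitch, yaw] about the fixed x, y, z axes, in that order (R = Rz(yaw) Ry(pitch) Rx(roll)).
In Python, from cell import get_obs, read_camera, hand_in, tcp_to_grasp gives the robot as it stands. The module is installed in compiled form; this text tells all that it offers.
- The arm moves only by the tool send_rows, never from a script. Its argument "targets" is a list of rows, each a list of 5 numbers: the opening, from 0 (shut) to 1 (fully open), then the shift along the tool's x, y, z in mm, then the turn about the tool's z in degrees. In form: [[grip, dx, dy, dz, roll], ...]. A call has 1 to 12 rows; each row shifts and turns the pose as measured when the row begins, along the tool's axes as they then stand; what a row does not reach is not made up. A row lasts 1/8 s, in which the tool goes at most 62.5 mm and 10.7 degrees, less where a joint would pass 70% of its speed; a pose out of reach is approached as far as the arm can. A call with a gripper value outside its range is refused whole. The fingers move at their own pace and stop on an object; "grip_force" is the grip in N (left out, the last holds). Time passes only in rows, so rows that do not move let the fingers close. It gives the time, the measured TCP pose, the force and the opening at its end, in the units of the state.
- get_obs(): the state, without advancing time (a new reading comes with each control period).
- read_camera(name): name is "scene" or "top" or "wrist"; returns a dict with "img" (400x640x3 uint8, blue, green, red), "mtx" (3x3 intrinsics, pixels), "extrinsics" (4x4, takes a point from camera to world coordinates). Camera axes: x right, y up, looking along -z (the intrinsics and any distortion apply to the point x, -y, -z); pixel columns grow to the right and rows downward; lengths in m; the calibration is good to about 2 mm. A picture is of the moment at which its call begins. There is no depth.
- hand_in(): hands the job in, once; it reports no verdict.
The state is a dict: "clock": time; "joint_pos": joint angles; "joint_vel": joint speeds; "tau": joint torques, N m; "tcp_pos": TCP position; "tool_rot": TCP orientation; "force": force on the tool from outside, world axes, zero at the start; "wrist_torque": the same for the moment, N m; "width": finger opening in m.
Only numpy, scipy, OpenCV 4.12 (cv2) and the standard library are available. Lean on these libraries where they do the work, as an engineer would, in place of code of your own. Each camera call takes 0.05 s, during which the arm holds its last target. There are 200 camera calls.

## Working session

There is one attempt and no reset: what is moved stays moved. The work goes in short steps, Python scripts to look and compute and a tool call to move; the robot and the scene stay as the last step left them, time stands still between calls to the robot, and variables do not carry over. Pictures are saved under pics/ and viewed, about 8 in all and at most 12, crops included, and the job is handed in when it is done.

Besides the shell and the picture viewer there is one more tool, called after "Emit:" as a command line: name --pt "numbers of a row" for each row, then --argument value for the rest. send_rows: Moves the arm, as the interface text tells. Its arguments: {"type":"object","properties":{"targets":{"type":"array"},"grip_force":{"type":"number"}},"required":["targets"]}

```bash
mkdir -p pics; cat > h.py <<'E'
import numpy as np,cv2
from cell import get_obs,read_camera
def ray(c,uv,z):
    K,T=c["mtx"],np.array(c["extrinsics"])
    p=np.linalg.inv(K)@np.array([uv[0],uv[1],1.]); d=T[:3,:3]@np.array([p[0],-p[1],-p[2]])
    o=T[:3,3]; return o+d*(z-o[2])/d[2]
E
python3 - <<'E'
from h import *
import pickle
for n in("top","scene"):
    c=read_camera(n); pickle.dump(c,open(n+".pkl","wb")); cv2.imwrite(f"pics/{n}1.png",c["img"]); print(n,np.round(c["extrinsics"],3).tolist(),np.round(c["mtx"]).tolist(),[k for k in c])
o=get_obs();print(o["clock"],o["tcp_pos"],o["tool_rot"],o["width"])
E
```

```text
top [[0.012, 0.994, -0.107, 0.488], [-1.0, 0.011, -0.011, 0.022], [-0.01, 0.107, 0.994, 0.914], [0.0, 0.0, 0.0, 1.0]] [[498.0, 0.0, 311.0], [0.0, 498.0, 197.0], [0.0, 0.0, 1.0]] ['img', 'mtx', 'extrinsics']
scene [[0.69, -0.436, 0.578, 0.916], [0.724, 0.412, -0.554, -0.353], [0.003, 0.8, 0.6, 0.431], [0.0, 0.0, 0.0, 1.0]] [[446.0, 0.0, 321.0], [0.0, 446.0, 200.0], [0.0, 0.0, 1.0]] ['img', 'mtx', 'extrinsics']
0.1 [ 0.24358566 -0.52036082  0.21321286] [-3.14003132e+00 -3.24176857e-05  4.37807175e-01] 0.09183730566593319
```

View pics/top1.png

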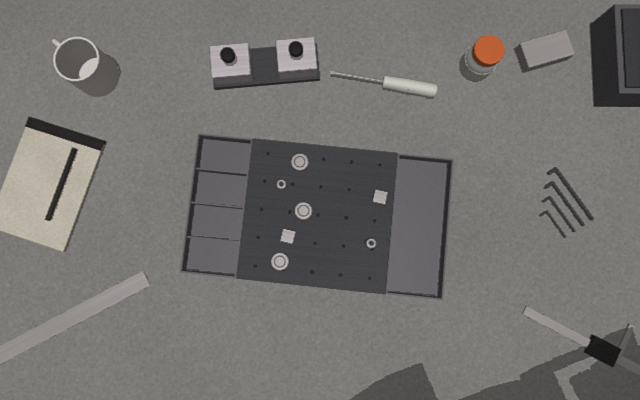

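The top view shows the plain tray on the right (px 398–450) and the split tray on the left. Caps are at about (300,161), (303,211) and (279,262), blanks at (380,197) and (288,236), and standoffs at (281,184) and (371,243).

```bash
python3 - <<'E'
from h import *
import pickle
c=pickle.load(open("top.pkl","rb")); g=cv2.cvtColor(c["img"],cv2.COLOR_BGR2GRAY)
q=[ray(c,p,.04)[:2] for p in((250,138),(397,153),(386,294),(236,278))]
print("deck corners",np.round(q,3).tolist())
D=(q[0]-q[1]+q[3]-q[2]); print("side",np.linalg.norm(D)/2)
ey=D/np.linalg.norm(D); ex=np.array([ey[1],-ey[0]]); ctr=np.mean(q,0)
print("ctr",ctr,"ex",ex,"yaw",np.arctan2(ex[1],ex[0]))
m=(g>125).astype(np.uint8); m=cv2.morphologyEx(m,cv2.MORPH_CLOSE,np.ones((5,5)))
for k in cv2.findContours(m,cv2.RETR_EXTERNAL,cv2.CHAIN_APPROX_NONE)[0]:
    (u,v),r=cv2.minEnclosingCircle(k)
    if 3<r<15 and 235<u<397 and 138<v<294:
        z=.072 if r<6.2 else .052
        p=ray(c,(u,v),z)[:2]; d=p-ctr; print(round(u,1),round(v,1),round(r,1),np.round(p,4),"deck",np.round([d@ex,d@ey],4))
E
```

```text
deck corners [[0.686, 0.142], [0.662, -0.121], [0.414, -0.1], [0.438, 0.16]]
side 0.2626074515940293
ctr [0.54998976 0.02019846] ex [ 0.99569925 -0.09264451] yaw -0.0927775530017953
310.5 289.0 4.9 [0.4234 0.03  ] deck [-0.127 -0.002]
279.4 261.0 8.4 [0.4686 0.0843] deck [-0.087   0.0563]
370.9 242.9 4.4 [ 0.5012 -0.0707] deck [-0.0402 -0.095 ]
287.1 235.6 8.3 [0.5122 0.0717] deck [-0.0424  0.0478]
302.9 210.4 8.3 [0.5563 0.045 ] deck [0.004  0.0252]
379.5 196.5 7.9 [ 0.582 -0.088] deck [ 0.0419 -0.1047]
280.8 183.9 4.3 [0.5996 0.0828] deck [0.0436 0.0669]
299.2 161.5 8.2 [0.6423 0.0527] deck [0.0889 0.0409]
```

Emit:
send_rows --pt "0 0 0 0 10.1" --pt "0 0 0 0 10.1" --pt "0 0 0 0 10.1" --pt "0 14 -50 0 0" --pt "0 14 -50 0 0" --pt "0 14 -50 0 0" --pt "0 14 -50 0 0" --pt "0 14 -50 0 0" --pt "0 14 -50 0 0" --pt "0 14 -50 0 0" --pt "0 14 -50 0 0"

```text
clock: 1.48
tcp_pos: [0.401, -0.125, 0.2103]
tool_rot: [-3.134, 0.004, -0.117]
force: [1.0, -1.0, 0.0]
width: 0.0004
```

```bash
cat >> h.py <<'E'
ctr=np.array([.54999,.0202]); ex=np.array([.9957,-.09264]); ey=np.array([.09264,.9957])
def st():
    o=get_obs(); d=o["tcp_pos"][:2]-ctr
    print("t",round(o["clock"],2),"deck mm",np.round([d@ex*1e3,d@ey*1e3,o["tcp_pos"][2]*1e3],1),"rot",np.round(o["tool_rot"],3),"F",np.round(o["force"],1),"w",round(o["width"],4),"j",np.round(o["joint_pos"],2))
if __name__=="__main__": st()
E
python3 h.py
```

```text
t 1.48 deck mm [-134.9 -158.4  210.3] rot [-3.134  0.004 -0.117] F [ 1. -1.  0.] w 0.0004 j [-0.33  0.08  1.89  0.01  1.18  1.35]
```

Emit:
send_rows --pt "0 8 -45 0 0" --pt "0 8 -45 0 0" --pt "0 8 -45 0 0" --pt "0 8 -45 0 0" --pt "0 8 -45 0 0" --pt "0 8 -40 0 0" --pt "0 0 0 0 0"

```text
clock: 2.35
tcp_pos: [0.4803, 0.1445, 0.21]
tool_rot: [-3.135, 0.007, -0.112]
force: [-0.6, -0.7, 0.1]
width: 0.0005
```

```bash
python3 h.py; python3 - <<'E'
from h import *
import pickle
c=read_camera("wrist"); pickle.dump(c,open("w.pkl","wb")); cv2.imwrite("pics/w1.png",c["img"])
E
```

```text
t 2.35 deck mm [-80.9 117.3 210. ] rot [-3.135  0.007 -0.112] F [-0.6 -0.7  0.1] w 0.0005 j [0.26 0.21 1.73 0.01 1.21 1.94]
```

View pics/w1.png

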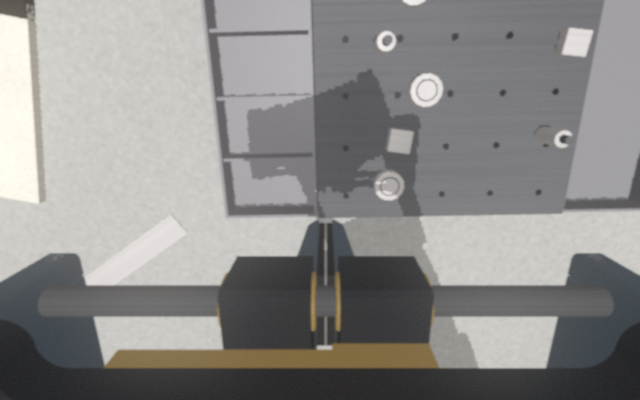

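The wrist view shows the near cap at (389,185), the middle cap at (426,90), the blank at (400,141), and the shut fingertips at about (325,222). I'll check the positions from this view.

```bash
python3 - <<'E'
from h import *
import pickle
c=pickle.load(open("w.pkl","rb"))
for n,p,z in(("cap1",(389,185),.052),("cap2",(426,90),.052),("blank",(401,135),.052),("edgeR",(564,211),.04),("edgeL",(316,214),.04),("edgeRfar",(600,20),.04)):
    d=ray(c,p,z)[:2]-ctr; print(n,np.round([d@ex*1e3,d@ey*1e3],1))
E
```

```text
cap1 [-87.6  54.9]
cap2 [ 2.2 24.2]
blank [-38.3  45.2]
edgeR [-122.5 -132.7]
edgeL [-121.4  129. ]
edgeRfar [  59.3 -130.8]
```

Emit:
send_rows --pt "0 -6 0 40 -1.1" --pt "0 0 0 40 0" --pt "0 0 0 40 0" --pt "0 0 0 25 0" --pt "0 0 0 10 0" --pt "0 0 0 0 0"

```text
clock: 3.15
tcp_pos: [0.471, 0.1382, 0.052]
tool_rot: [-3.138, 0.007, -0.099]
force: [0.2, 0.2, 0.1]
width: 0.0004
```

```bash
python3 h.py
```

```text
t 3.15 deck mm [-89.6 110.2  52. ] rot [-3.138  0.007 -0.099] F [0.2 0.2 0.1] w 0.0004 j [0.26 0.36 1.97 0.01 0.81 1.92]
```

Emit:
send_rows --pt "0 2 0 3 0" --pt "0 0 0 3 0" --pt "0 0 10 0 0" --pt "0 0 10 0 0" --pt "0 0 10 0 0" --pt "0 0 10 0 0" --pt "0 0 10 0 0" --pt "0 0 10 0 0" --pt "0 0 10 0 0"

```text
clock: 4.28
tcp_pos: [0.4679, 0.0637, 0.0484]
tool_rot: [-3.136, 0.0, -0.099]
force: [-0.6, 0.1, 0.8]
width: 0.0006
```

```bash
python3 h.py
```

```text
t 4.28 deck mm [-85.8  35.7  48.4] rot [-3.136  0.    -0.099] F [-0.6  0.1  0.8] w 0.0006 j [0.11 0.34 2.02 0.01 0.78 1.77]
```

Emit:
send_rows --pt "0 -1 11 1.5 0" --pt "0 0 11 1.5 0" --pt "0 0 11 0 0" --pt "0 0 11 0 0" --pt "0 0 11 0 0" --pt "0 0 11 0 0" --pt "0 0 11 0 0" --pt "0 0 11 0 0" --pt "0 0 11 0 0"

```text
clock: 5.4
tcp_pos: [0.4609, -0.038, 0.048]
tool_rot: [-3.128, -0.01, -0.104]
force: [-0.1, 3.3, 6.2]
width: 0.0002
```

```bash
python3 h.py; python3 - <<'E'
from h import *
cv2.imwrite("pics/s2.png",read_camera("scene")["img"])
E
```

```text
t 5.4 deck mm [-83.3 -66.2  48. ] rot [-3.128 -0.01  -0.104] F [-0.1  3.3  6.2] w 0.0002 j [-0.12  0.32  2.05  0.02  0.76  1.54]
```

View pics/s2.png

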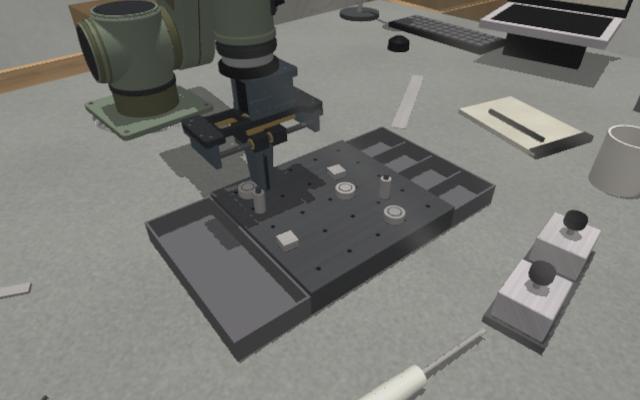

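The scene view shows the finger at about (262,185) with the cap at (248,189) in front of it, and standoff2 upright at (260,202). The upward force of 6 N is odd, so I'll check the cap's position.

```bash
python3 - <<'E'
from h import *
c=read_camera("scene"); 
for n,p,z in(("cap",(248,189),.052),("st2top",(260,188),.08),("st2foot",(260,211),.04),("edge",(214,195),.04),("fingertip",(266,187),.046)):
    d=ray(c,p,z)[:2]-ctr; print(n,np.round([d@ex*1e3,d@ey*1e3],1))
im=c["img"][120:230,190:330]; cv2.imwrite("pics/s3.png",cv2.resize(im,None,fx=5,fy=5,interpolation=3))
E
```

```text
cap [-84.1 -90.2]
st2top [-40.4 -94.4]
st2foot [-42.6 -96.7]
edge [-117.2 -129.9]
fingertip [-79.6 -62.4]
```

View pics/s3.png

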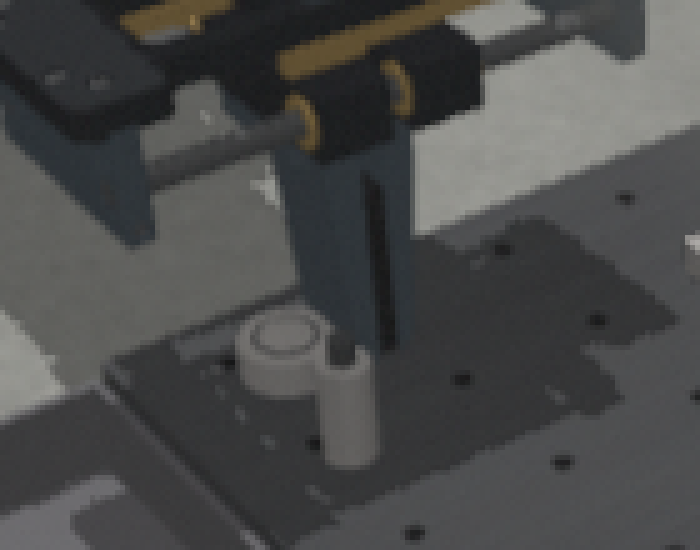

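Cap is flat and square in front of the finger, and the standoff is untouched. Continuing over the edge.

Emit:
send_rows --pt "0 -2 10 1 0" --pt "0 -1 10 1 0" --pt "0 0 10 0 0" --pt "0 0 10 0 0" --pt "0 0 10 0 0" --pt "0 0 10 0 0" --pt "0 0 10 0 0" --pt "0 0 10 0 0"

```text
clock: 6.5
tcp_pos: [0.4498, -0.1187, 0.0459]
tool_rot: [-3.125, -0.013, -0.103]
force: [-0.1, 0.1, 0.7]
width: 0.0003
```

```bash
python3 h.py; python3 - <<'E'
from h import *
im=read_camera("scene")["img"][130:340,130:330]; cv2.imwrite("pics/s4.png",cv2.resize(im,None,fx=2.8,fy=2.8,interpolation=3))
E
```

```text
t 6.5 deck mm [ -86.9 -147.6   45.9] rot [-3.125 -0.013 -0.103] F [-0.1  0.1  0.7] w 0.0003 j [-0.3   0.33  2.05  0.03  0.75  1.36]
```

View pics/s4.png

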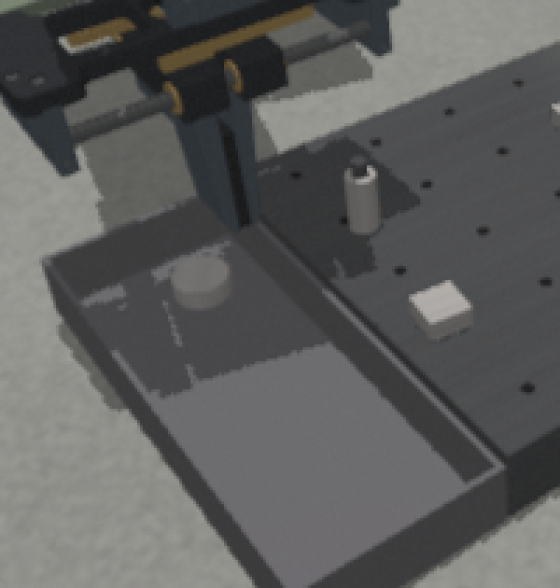

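Cap 1 lies flat in the tray at about (202,278) in the crop, with the standoff and blank unmoved. On to the middle lane.

Emit:
send_rows --pt "0 0 0 -40 0" --pt "0 0 0 -40 -0.6" --pt "0 18 -45 0 0" --pt "0 18 -45 0 0" --pt "0 18 -45 0 0" --pt "0 18 -45 0 0" --pt "0 16 -40 0 0" --pt "0 0 0 0 0"

```text
clock: 7.55
tcp_pos: [0.5591, 0.093, 0.1303]
tool_rot: [-3.127, -0.009, -0.097]
force: [0.6, -0.7, 0.8]
width: 0.0005
```

```bash
python3 h.py
```

```text
t 7.55 deck mm [  2.3  73.4 130.3] rot [-3.127 -0.009 -0.097] F [ 0.6 -0.7  0.8] w 0.0005 j [0.14 0.37 1.72 0.01 1.04 1.8 ]
```

Emit:
send_rows --pt "0 1 0 35 0" --pt "0 0 0 28 0" --pt "0 0 0 14 0" --pt "0 0 0 5 0" --pt "0 0 0 0 0"

```text
clock: 8.18
tcp_pos: [0.5598, 0.091, 0.0462]
tool_rot: [-3.129, -0.008, -0.097]
force: [0.1, -0.1, 0.7]
width: 0.0002
```

```bash
python3 h.py
```

```text
t 8.18 deck mm [ 3.2 71.4 46.2] rot [-3.129 -0.008 -0.097] F [ 0.1 -0.1  0.7] w 0.0002 j [0.13 0.46 1.82 0.01 0.86 1.79]
```

Emit:
send_rows --pt "0 0 10 0 0" --pt "0 0 10 0 0" --pt "0 0 10 0 0" --pt "0 0 10 0 0" --pt "0 0 10 0 0" --pt "0 0 10 0 0" --pt "0 0 10 0 0" --pt "0 0 10 0 0" --pt "0 0 10 0 0"

```text
clock: 9.3
tcp_pos: [0.5523, -0.0047, 0.0477]
tool_rot: [-3.127, -0.014, -0.098]
force: [0.3, 0.9, 0.7]
width: 0.0003
```

```bash
python3 h.py
```

```text
t 9.3 deck mm [  4.6 -24.6  47.7] rot [-3.127 -0.014 -0.098] F [0.3 0.9 0.7] w 0.0003 j [-0.04  0.44  1.85  0.02  0.84  1.62]
```

Emit:
send_rows --pt "0 -1 10 1 0" --pt "0 0 10 0.5 0" --pt "0 0 10 0 0" --pt "0 0 10 0 0" --pt "0 0 10 0.5 0" --pt "0 0 10 0 0" --pt "0 0 10 0 0" --pt "0 0 10 0 0" --pt "0 0 10 0 0" --pt "0 0 10 0 0" --pt "0 0 10 0 0" --pt "0 0 10 0 0"

```text
clock: 10.8
tcp_pos: [0.5402, -0.1306, 0.0454]
tool_rot: [-3.123, -0.018, -0.099]
force: [-0.6, 0.5, -0.2]
width: 0.0006
```

```bash
python3 h.py; python3 - <<'E'
from h import *
im=read_camera("scene")["img"][110:350,130:450]; cv2.imwrite("pics/s5.png",cv2.resize(im,None,fx=2.3,fy=2.3,interpolation=3))
E
```

```text
t 10.8 deck mm [   4.2 -151.1   45.4] rot [-3.123 -0.018 -0.099] F [-0.6  0.5 -0.2] w 0.0006 j [-0.27  0.44  1.85  0.03  0.84  1.38]
```

View pics/s5.png

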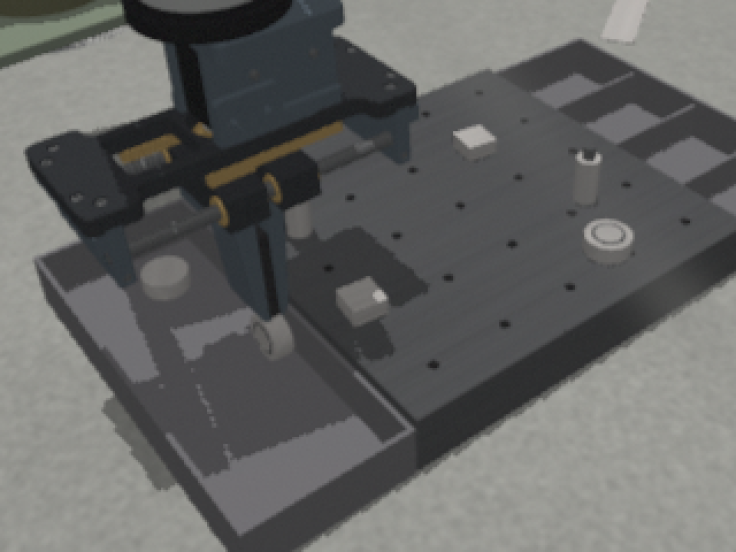

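Cap 2 dropped into the tray and is standing on edge at about (270,337) in the crop, near the finger. Everything else is in place. I'll lift, go to lane 3 and check it again later.

Emit:
send_rows --pt "0 0 0 -40 0" --pt "0 0 0 -40 -0.4" --pt "0 17 -45 0 0" --pt "0 17 -45 0 0" --pt "0 17 -45 0 0" --pt "0 17 -45 0 0" --pt "0 14 -45 0 0" --pt "0 3 -12 0 0" --pt "0 0 0 0 0"

```text
clock: 11.98
tcp_pos: [0.647, 0.0975, 0.1297]
tool_rot: [-3.127, -0.012, -0.097]
force: [0.5, 0.3, -0.3]
width: 0.0006
```

```bash
python3 h.py
```

```text
t 11.97 deck mm [ 89.5  85.9 129.7] rot [-3.127 -0.012 -0.097] F [ 0.5  0.3 -0.3] w 0.0006 j [0.13 0.49 1.51 0.01 1.13 1.79]
```

Emit:
send_rows --pt "0 -1 0 35 0" --pt "0 0 0 28 0" --pt "0 0 0 14 0" --pt "0 0 0 5 0" --pt "0 0 0 0 0"

```text
clock: 12.6
tcp_pos: [0.6463, 0.0924, 0.0471]
tool_rot: [-3.129, -0.013, -0.102]
force: [-0.7, 0.6, 1.0]
width: 0.0005
```

```bash
python3 h.py; python3 - <<'E'
from h import *
im=read_camera("scene")["img"][110:350,130:450]; cv2.imwrite("pics/s6.png",cv2.resize(im,None,fx=2.3,fy=2.3,interpolation=3))
E
```

```text
t 12.6 deck mm [89.2 80.8 47.1] rot [-3.129 -0.013 -0.102] F [-0.7  0.6  1. ] w 0.0005 j [0.12 0.57 1.61 0.01 0.95 1.78]
```

View pics/s6.png

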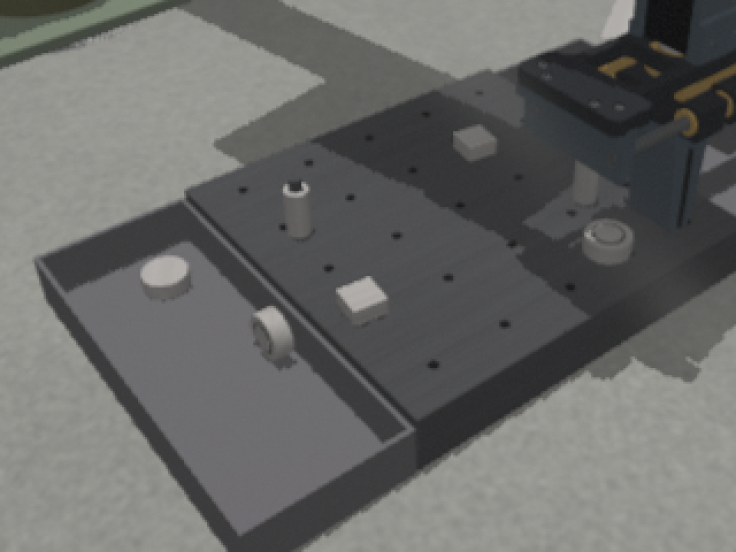

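Cap 2 rests on edge, leaning against the tray's plate-side wall at about (272,332). It is still and inside the walls. Pushing cap 3 (608,240).

Emit:
send_rows --pt "0 0 10 1 0" --pt "0 0 10 0.5 0" --pt "0 0 10 0 0" --pt "0 -1 10 0 0" --pt "0 0 10 0.5 0" --pt "0 0 10 0 0" --pt "0 0 10 0 0" --pt "0 0 10 0 0" --pt "0 0 10 0 0" --pt "0 -1 10 0.5 0"

```text
clock: 13.9
tcp_pos: [0.6363, -0.0127, 0.047]
tool_rot: [-3.126, -0.021, -0.102]
force: [-0.6, 2.3, 4.6]
width: 0.0005
```

```bash
python3 h.py
```

```text
t 13.9 deck mm [ 89.  -24.8  47. ] rot [-3.126 -0.021 -0.102] F [-0.6  2.3  4.6] w 0.0005 j [-0.05  0.54  1.65  0.02  0.92  1.62]
```

Emit:
send_rows --pt "0 0 10 0.5 0" --pt "0 0 10 0 0" --pt "0 -1 10 0 0" --pt "0 0 10 0.5 0" --pt "0 0 10 0 0" --pt "0 0 10 0 0" --pt "0 0 10 0 0" --pt "0 0 10 0 0" --pt "0 0 10 0 0" --pt "0 0 10 0 0" --pt "0 0 10 0 0" --pt "0 0 10 0 0"

```text
clock: 15.4
tcp_pos: [0.6217, -0.1395, 0.0443]
tool_rot: [-3.124, -0.021, -0.103]
force: [-0.1, 0.6, -0.4]
width: 0.0004
```

Emit:
send_rows --pt "0 0 0 -40 0" --pt "0 0 0 -40 0" --pt "0 0 -45 -20 0" --pt "0 0 -45 0 0" --pt "0 0 -45 0 0" --pt "0 0 -45 0 0" --pt "0 0 -45 0 0" --pt "0 0 0 0 0"

```text
clock: 16.4
tcp_pos: [0.6423, 0.0822, 0.1476]
tool_rot: [-3.126, -0.016, -0.107]
force: [-0.7, -0.9, -0.2]
width: 0.0006
```

```bash
python3 h.py; python3 - <<'E'
from h import *
im=read_camera("scene")["img"][110:350,130:450]; cv2.imwrite("pics/s7.png",cv2.resize(im,None,fx=2.3,fy=2.3,interpolation=3))
c=read_camera("top");cv2.imwrite("pics/t7.png",c["img"])
g=cv2.cvtColor(c["img"],cv2.COLOR_BGR2GRAY)
E
```

```text
t 16.4 deck mm [ 86.1  70.3 147.6] rot [-3.126 -0.016 -0.107] F [-0.7 -0.9 -0.2] w 0.0006 j [0.1  0.47 1.5  0.01 1.15 1.78]
```

View pics/s7.png

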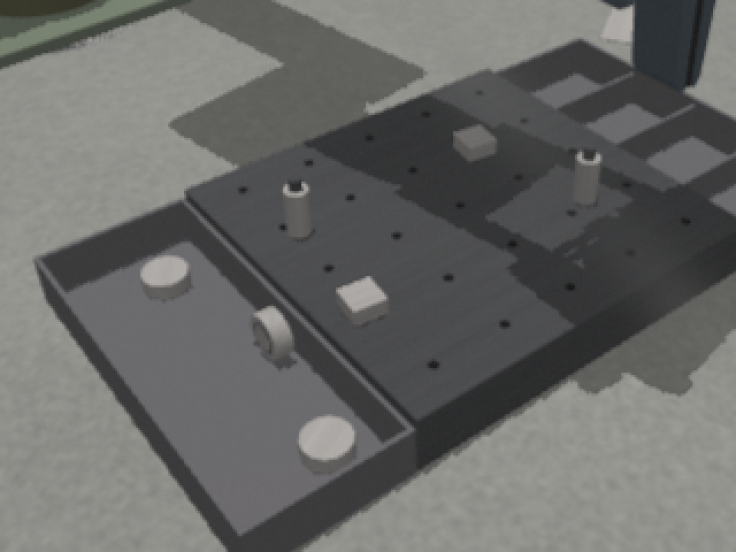

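View pics/t7.png

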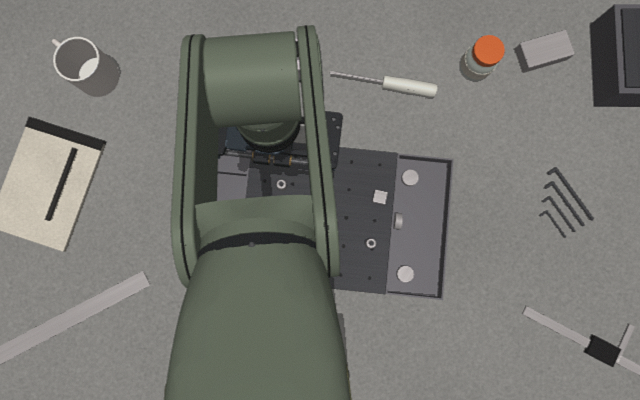

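All three caps are in the tray. Two lie flat and one rests on edge against the inner wall, its place unchanged between the last two scene pictures. In the top view they are at (410,177), (405,274) and (398,222). Blanks and standoffs are upright where they started.

```bash
python3 -c "
from cell import hand_in
print(hand_in())"
```

```text
the job is handed in; nothing more can be done
None
```

All three round caps were pushed with the closed fingers over the plate's side edge into the plain tray, one lane at a time. I handed the job in at about 16.5 s on the robot's clock; the hand-in gives no verdict.

**Caps:** The last scene and top pictures show all three inside the tray walls. Two lie flat. Cap 2 stands on edge, leaning against the tray's plate-side inner wall. By its size its centre is at about 18 mm, below the 34 mm rim, and it had not moved between pictures about 4 s apart. I judged cap positions in the tray by eye and did not compute them from the calibration.

**Blanks and standoffs:** All four appear upright and unmoved in the last scene picture, also judged by eye. In the top picture the arm hid one blank.

**Robot:** It finished clear of everything. Wrist force readings between moves stayed below about 8 N.

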